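# Set the stop screw to the setting block

### The arm

A 6-joint arm with a two-finger parallel gripper is mounted at the origin on the work surface. World frame = base frame: x ahead of the robot, y to its left, z up, the work surface at z = 0. Lengths are in m, angles in rad, forces in N, time in s.
With the tool pointing down it reaches from about 0.35 to 0.95 m from the base axis. Payload 17.4 kg.
Tool frame: the origin (TCP) lies at the very end of the fingers, on their centre line; the grasp point (between the pads) lies 19 mm behind it; z points along the fingers, y is the line along which they close (so a half turn about z gives the same grasp; the last joint's range is limited). The gripper opens to 93 mm and grips with 3 to 60 N. Pads are 15 mm wide; open, the fingers measure 128 mm over their backs; the gripper's body (75 mm by 188 mm) begins 65 mm behind the grasp point.
Start: joints at [1.083, 0.116, 1.442, -0, 1.584, -0.038], TCP at [0.293, 0.608, 0.219] pointing down, gripper open.
Joint ranges: [-2.83, 2.83], [-0.83, 2.19], [0.07, 2.5], [-1.14, 4.28], [0.01, 3], [-2.97, 2.97]. Speed limits (rad/s): [1.89, 1.89, 2.22, 3.14, 3.14, 3.14].

### API

Orientations are given as a 3x3 rotation matrix whose columns are the frame's x, y, z axes.
In Python, from station import r gives the robot as it stands.
- The arm moves only by the shell command python3 -m pendant 'ROWS'. ROWS is a JSON object of lists of equal length, an entry for each row: "hand": the closure in counts, from 0 (fully open) to 255 (shut); "xyz": the shift along the world's x, y, z in cm, a list of three; "yaw": the turn about the world's z in rad. In form: {"hand": [hand, ...], "xyz": [[dx, dy, dz], ...], "yaw": [yaw, ...]}. A call has exactly 10 rows; each row is the pose to reach, as a shift and turn from the pose commanded when the call began; what a row does not reach only later rows make up. A row lasts 1/10 s, in which the tool goes at most 50 mm and 8.59 degrees, less where a joint would pass 70% of its speed; a pose out of reach is approached as far as the arm can. A call with a gripper value outside its range is refused whole. The fingers move at their own pace and stop on an object; the grip force is fixed at half the most. Time passes only in rows, so rows that repeat a pose let the fingers close, or fill a call up. It gives the time, the measured TCP pose, the force, the opening and the grip force at its end, in the units of the state.
- r.state(): the state, without advancing time (a new reading comes with each control period).
- r.grab_frame(name): name is "scene" or "top"; returns the picture (480x640x3 uint8, blue, green, red); there is no depth.
- r.camera_info(name): a dict with "K" (3x3 intrinsics, pixels), "R" (3x3) and "t" (3): a world point X has camera coordinates R X + t. Camera axes: x right, y down, z forward; pixel columns grow to the right and rows downward; lengths in m; the calibration is good to about 2 mm. A picture is of the moment at which its call begins. camera_info takes no time and is no camera call.
- r.close_job(): hands the job in; it is judged then, once.
Trained networks look in the newest picture that a camera, given by its name, has taken for a name from the list of things; names that differ only in an ending like _2 or _b are one class to them, and where a whole thing is asked for, a point or a joint stands for the part that bears it (a point fixed in the world has none). Each returns a list of dicts, best first, with "score" (0 to 1); they miss things now and then, are a little off and sometimes report something else, mostly with a low value. They report only what shows in the picture. A call takes as long as a camera call. They do not tell look-alikes from the thing itself.
- r.cut_out(name, camera): "pixels" (480x640 bool, what is visible of it) and "at" ([row, column] in pixels, amid what is visible of it).
The state is a dict: "clock": time; "qpos": joint angles; "dq": joint speeds; "joint_efforts": joint torques, N m; "tool_pos": TCP position; "tcp_rot": TCP orientation; "wrist_force": force on the tool from outside, world axes, zero at the start; "torque": the same for the moment, N m; "grip_width": opening from 0.0 (shut) to 1.0 (fully open); "grip_force": force on a finger pad.
Only numpy, scipy, OpenCV 4.12 (cv2) and the standard library are available. Lean on these libraries where they do the work, as an engineer would, in place of code of your own. Each camera call takes 0.05 s, during which the arm holds its last target. There are 200 camera calls.

### The job

First slide the setting block along its channel under the stop screw until it is fully home against the column. Then take the square driver out of its wooden stand, seat it in the socket of the stop screw and turn the screw down, gently, with the driver until the block just drags beneath it: lightly nipped (a few newtons), neither loose nor jammed. Leave the block in there and the driver standing in the screw, let go of everything, and do not disturb the other things on the bench.

Things in the scene. Friction and masses are not known exactly. Their poses are not given: they have to be found in the camera images.
- frame: the stop frame, fixed to the bench: steel base, green column and bridge. Origin: underside of the base on the stop screw's axis; x runs along the channel from its open end to the column, z up. Base 15 mm thick, x -165 to +80 mm, 80 mm wide. Channel 33 mm wide between two rails 9 mm high (to x +40). Column face (the end stop) at x +45
- bridge (a point): centre of the bridge's underside on the screw's axis, 72 mm above the bench. The bridge is 46 mm wide, 25 mm thick, x -18 to +75 mm in the frame; the upright stop screw passes through it. Below it the screw ends in a flat steel foot of 28 mm diameter and 6 mm height, backed by a stiff spring (16 N per mm), that meets the block
- screw: the stop screw: square steel head 28 x 28 x 24 mm with a square socket 13 mm wide, 20 mm deep, mouth chamfered 2 mm. Origin: centre of the mouth, about 126 mm above the bench; z up, x, y along the socket's sides (start within 0.3 rad of the frame's). Clockwise from above sends it down, 2 mm per radian; it stays where left. Free turning takes 0.05 N m. Turn it with the driver, not the fingers
- screw_foot (a point): point on the screw's axis 74 mm below the mouth. The foot's own height is set anew each time, unmeasured: with the block home it stands 2.2 to 5 mm above it, 1.1 to 2.5 rad from touching; then each radian adds about 25 N. Per newton the turning moment rises 3 mN m and a driver held at one height is dragged down 0.2 to 0.4 N more. Over 25 N spoils the block; aim at 6 N, 2 to 12 N is just dragging
- block: the setting block: aluminium bar 125 mm long (x), 30 wide, 25 high, 0.27 kg, lying in the channel. Origin: centre of its underside, axes as the frame's. Starts drawn 60 to 80 mm out; home, its inner end touches the column and its origin is at x -17.5 mm in the frame. Friction about 0.6: nipped with F newtons it takes about 1.2 F plus 1.6 N to slide it
- lug (a point): middle of the block's upright lug (16 mm along x, 22 mm across, rising 32 mm above the bar's top), 41 mm above the block's underside and 54.5 mm from its middle towards its outer (-x) end. Good for gripping across, pushing and pulling
- driver: the square driver, 116 mm long, 0.13 kg, upright in its stand. Origin: centre of the bit's end face at the bottom, z up. Square bit 11 mm wide, 26 mm long; round shank 14 mm thick up to 56 mm; square wooden handle 24 mm wide from 56 to 116 mm, sides parallel to the bit's (x and y). Seated, the bit's end lies 20 mm below the socket's mouth and the driver stands by itself, leaning a few degrees
- stand: the driver's stand: wooden block 70 x 130 x 40 mm fixed to the bench, origin at the centre of its underside. The driver stands in its middle hole (17 mm round, bottom 12 mm above the bench): lift it 30 mm to clear. Short pins up to 70 mm above the bench near the block's two ends. It stands left or right of the frame
- cup: brass cup, 64 mm wide, 52 mm high; a bystander: origin at its underside or centre, leave it alone
- collar: brass ring, 54 mm wide, 22 mm high; a bystander: origin at its underside or centre, leave it alone
- candlestick: brass candlestick, 76 mm wide, 118 mm high; a bystander: origin at its underside or centre, leave it alone
- hammer: hammer lying down, 260 mm long; a bystander: origin at its underside or centre, leave it alone
- wrench: wrench lying down, 180 mm long; a bystander: origin at its underside or centre, leave it alone
- jar: amber glass jar, 68 mm wide, 85 mm high; a bystander: origin at its underside or centre, leave it alone
Mind the look-alikes: they are no part of the job. There is more than one size of the block; the one meant has the size given above. There is more than one size of the driver; the one meant has the size given above.

How it is judged:
On the way, in this order (a step that is already met when the one before it is completed fails the run):
1. the setting block is home under the screw: within 3 mm of the column (x of block in the frame of frame above -0.0205 m and z of block in the frame of frame below 0.018 m), for 0.2 s.
2. the driver is seated in the screw's socket, at least 14 mm deep (horizontal distance between driver and screw below 0.005 m and z of driver in the frame of screw below -0.014 m), for 0.2 s.
At the end, for the whole second after the job is handed in: The screw's foot presses on the setting block with 2 to 12 N; the block lies in the channel within 10 mm of the column; the driver stands at least 9 mm deep in the screw's socket, leaning less than 0.2 rad; all is released and at rest (contact force between screw and block between 2 and 12 N and x of block in the frame of frame above -0.0275 m and z of block in the frame of frame below 0.018 m and horizontal distance between driver and screw below 0.005 m and z of driver in the frame of screw below -0.009 m and angle between driver's own z axis and vertical below 0.2 rad and linear speed of driver below 0.02 m/s and linear speed of block below 0.01 m/s); the robot touches nothing.
It fails at once if the screw pressed on the block with more than 25 N (contact force between screw and block above 25 N).
It fails at once if the fingers handled the screw itself (contact force between the fingers and screw above 3 N).
It fails at once if another thing on the bench was shifted more than 25 mm (distance of any of cup, collar, candlestick, hammer, wrench, jar from where it was at the start of the episode above 0.025 m).
It also fails if it takes over 70 s, if anything falls off the work surface, if the arm or the gripper's body presses on something with over 40 N, if the wrist force passes 120 N, or if a joint passes its speed limit or range.

## Working session

There is one attempt and no reset: what is moved stays moved. The work goes in short steps, Python scripts to look and compute and a shell command to move; the robot and the scene stay as the last step left them, time stands still between calls to the robot, and variables do not carry over. Pictures are saved under pics/ and viewed, at most 10 in all, crops included, and the job is handed in when it is done.

```bash
mkdir -p pics; python3 - <<'E'
from station import r
import cv2
for n in("scene","top"):
    cv2.imwrite(f"pics/{n}0.png",r.grab_frame(n)); c=r.camera_info(n); print(n,c["K"].round(1).tolist(),c["R"].round(4).tolist(),c["t"].round(4).tolist())
    for k in("frame","block","driver","stand","screw"):
        for d in r.cut_out(k,n): print(k,round(d["score"],2),d["at"],d["pixels"].sum())
s=r.state();print(s["clock"],s["tcp_rot"],s["wrist_force"],s["grip_width"])
E
```

```text
scene [[483.3, 0.0, 321.2], [0.0, 483.3, 240.8], [0.0, 0.0, 1.0]] [[-0.8898, 0.4564, 0.0017], [0.2873, 0.5629, -0.775], [-0.3546, -0.6891, -0.632]] [0.4935, -0.0977, 1.2212]
frame 0.98 [267.3, 264.0] 3995
frame 0.66 [403.3, 314.2] 2343
block 0.63 [253.2, 317.2] 1136
driver 0.91 [329.6, 511.2] 411
driver 0.85 [342.5, 408.8] 1565
driver 0.66 [321.6, 464.4] 601
stand 0.83 [357.8, 457.4] 3297
screw 0.78 [232.8, 266.9] 369
top [[433.4, 0.0, 317.3], [0.0, 433.4, 234.0], [0.0, 0.0, 1.0]] [[-0.0732, -0.9973, 0.0051], [-0.9723, 0.0703, -0.223], [0.2221, -0.0213, -0.9748]] [0.0488, 0.5756, 0.8381]
frame 0.59 [209.6, 334.2] 3409
block 0.97 [241.5, 331.7] 779
block 0.95 [322.7, 361.2] 537
block 0.89 [258.3, 252.4] 576
block 0.46 [178.7, 442.1] 1146
driver 0.72 [304.9, 164.7] 311
driver 0.72 [249.1, 162.8] 704
driver 0.68 [241.7, 329.0] 804
driver 0.53 [352.6, 161.1] 185
driver 0.51 [309.2, 179.7] 1922
driver 0.51 [186.9, 186.4] 1113
driver 0.42 [345.8, 279.6] 889
driver 0.25 [187.7, 389.7] 424
stand 0.7 [308.9, 181.0] 1886
screw 0.84 [190.2, 334.0] 291
screw 0.6 [211.1, 338.1] 3364
0.6 [[-9.00546679e-01  4.34759334e-01  1.90130423e-05]
 [ 4.34759334e-01  9.00546679e-01 -2.29039194e-05]
 [-2.70798249e-05 -1.23599509e-05 -1.00000000e+00]] [ 0.27171767 -0.39784457 -0.84384424] 0.9997644110536751
```

View pics/scene0.png

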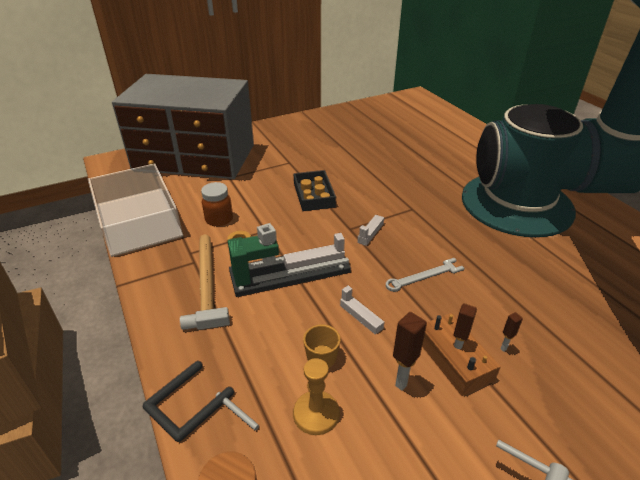

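View pics/top0.png

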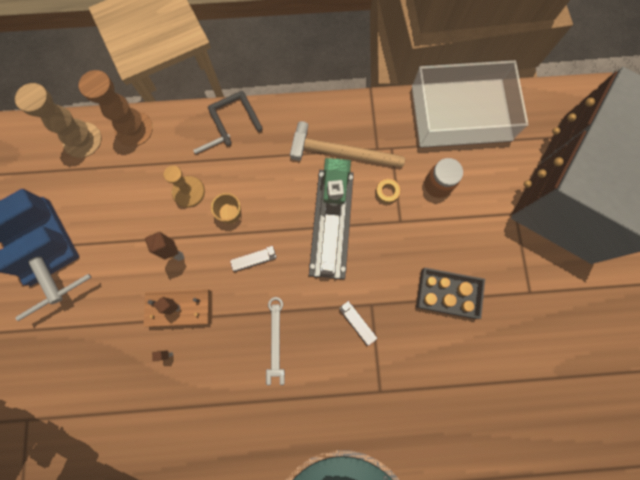

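Both pictures show the frame with the white block in its channel at top (331,240) / scene (310,258). The stand, with one driver in its middle hole, is at top (180,309) / scene (460,350).

Candidates in top:
- **Drivers:** (165,305) is in the stand's middle hole. (160,245) is larger and (160,355) smaller, and both stand on the bare bench. The one in the stand fits the description.
- **Blocks:** (330,240) lies in the channel. (253,259) and (358,323) are smaller and lie on the bench. The one in the channel fits.

I'll confirm this in an enlarged crop.

```bash
python3 - <<'E'
import cv2,numpy as np
t=cv2.imread("pics/top0.png");s=cv2.imread("pics/scene0.png")
R=lambda i,x,y,w,h,W,H:cv2.resize(i[y:y+h,x:x+w],(W,H),interpolation=cv2.INTER_CUBIC)
a=np.hstack([R(t,300,150,60,135,260,585),R(t,135,270,90,100,270,300).__class__(0) if 0 else np.vstack([R(t,140,280,80,80,270,270),R(s,415,290,90,105,270,315)]),np.vstack([R(s,225,220,130,75,270,156),np.zeros((429,270,3),np.uint8)])])
cv2.imwrite("pics/crop1.png",a)
E
cat > h.py <<'E'
from station import r
import numpy as np
C={n:r.camera_info(n) for n in("scene","top")}
def ray(n,u,v):
    c=C[n];R=np.array(c["R"]);d=R.T@np.linalg.inv(c["K"])@[u,v,1];return -R.T@np.array(c["t"]),d
def at(n,u,v,z):
    o,d=ray(n,u,v);return (o+d*(z-o[2])/d[2])
def proj(n,X):
    c=C[n];p=np.array(c["K"])@(np.array(c["R"])@np.array(X)+np.array(c["t"]));return p[:2]/p[2]
def tri(a,b):
    A=np.zeros((3,3));y=np.zeros(3)
    for n,u,v in((("top",)+tuple(a)),(("scene",)+tuple(b))):
        o,d=ray(n,u,v);d/=np.linalg.norm(d);P=np.eye(3)-np.outer(d,d);A+=P;y+=P@o
    return np.linalg.solve(A,y)
E
```

```text
(no output)
```

View pics/crop1.png

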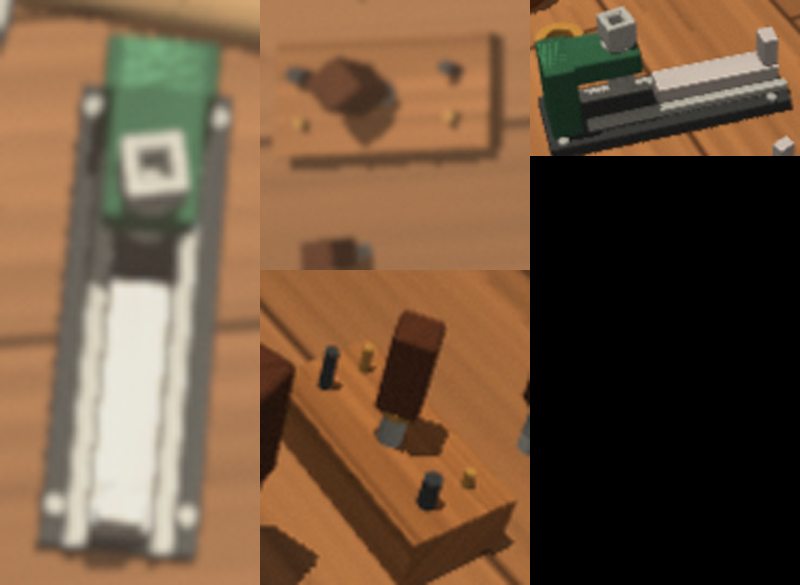

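The crop confirms both choices: the driver stands in the stand's middle hole between the four pins, and the long white block is in the channel with its lug at the outer end. Next I'll fit the poses.

```bash
python3 - <<'E'
from h import *
from scipy.optimize import least_squares
T=lambda x,y:(300+x/4.333,150+y/4.333); S=lambda x,y:(225+(x-530)/2.077,220+y/2.077)
D=lambda x,y:(140+(x-260)/3.375,280+y/3.375); E=lambda x,y:(415+(x-260)/3,290+(y-270)/3)
obs=[("top",T(40,550),(-.165,.04,.015)),("top",T(195,560),(-.165,-.04,.015)),("top",T(85,88),(.08,.04,.015)),("top",T(230,95),(.08,-.04,.015)),
("top",T(155,166),(0,0,.126)),("scene",S(617,18),(0,0,.126)),("scene",S(556,153),(.08,.04,.0)),("scene",S(795,112),(-.165,.04,.0))]
def W(p,q): c,s=np.cos(p[2]),np.sin(p[2]); return [p[0]+c*q[0]-s*q[1],p[1]+s*q[0]+c*q[1],q[2]]
f=lambda p:np.concatenate([proj(n,W(p,q))-uv for n,uv,q in obs])
o=least_squares(f,[.6,0,0],loss="soft_l1");p=o.x;print("frame",p.round(4));print(f(p).reshape(-1,2).round(1).tolist())
print("mouth tri",tri(T(155,166),S(617,18)).round(4), at("top",*T(155,166),.126).round(4))
print("driver top tri",tri(D(338,84),E(418,325)).round(4),at("top",*D(338,84),.128).round(4),at("scene",*E(418,325),.128).round(4))
print("stand",[at("top",*D(*c),.04)[:2].round(3).tolist() for c in((277,45),(490,38),(492,152),(290,158))])
print("head",[at("top",*T(*c),.126)[:2].round(4).tolist() for c in((120,140),(182,132),(190,193),(128,203))])
# lug: scene top of lug, top view
print("lug scene", at("scene",*S(767,30),.072).round(4), "lug in-frame end top crop", at("top",*T(125,520),.072).round(4))
c,s=np.cos(p[2]),np.sin(p[2])
for n,q in(("blk inner end",at("top",*T(140,283),.04)),("lug scene",at("scene",*S(767,30),.072)),("lugtop",at("top",*T(125,525),.072))):
    d=q[:2]-p[:2];print(n,c*d[0]+s*d[1],-s*d[0]+c*d[1])
E
```

```text
frame [ 0.6536 -0.0349 -0.1667]
[[-1.0, -0.7], [0.3, 0.4], [-0.8, -0.8], [0.7, 0.8], [-0.2, 0.2], [0.6, -2.0], [-0.5, 2.0], [-0.5, -3.3]]
mouth tri [ 0.6553 -0.0355  0.1215] [ 0.654  -0.0353  0.126 ]
driver top tri [0.4491 0.3062 0.1234] [0.449  0.3043 0.128 ] [0.4524 0.3093 0.128 ]
stand [[0.483, 0.372], [0.478, 0.241], [0.409, 0.241], [0.415, 0.363]]
head [[0.6677, -0.0203], [0.6695, -0.0491], [0.6399, -0.0502], [0.6372, -0.0215]]
lug scene [ 0.508  -0.0099  0.072 ] lug in-frame end top crop [ 0.4996 -0.0109  0.072 ]
blk inner end -0.03169142903714701 0.0004634798548664998
lug scene -0.14772189721709156 0.0005061889824040829
lugtop -0.15811022452335466 -0.0020939338551612847
```

```bash
python3 -m pendant '{"hand":[0,0,0,0,0,0,0,0,0,0],"xyz":[[3,-5,0],[5,-10,0],[8,-15,0],[10,-20,0],[12,-25,0],[14,-30,0],[16,-35,0],[17,-40,0],[18,-44,0],[18,-46,0]],"yaw":[0.14,0.28,0.283,0.283,0.283,0.283,0.283,0.283,0.283,0.283]}'
python3 -m pendant '{"hand":[0,0,0,0,0,0,0,0,0,0],"xyz":[[1,-4,0],[2,-8,0],[3,-12,-2],[3.4,-15.8,-5],[3.4,-15.8,-9],[3.4,-15.8,-10],[3.4,-15.8,-10],[3.4,-15.8,-10],[3.4,-15.8,-10],[3.4,-15.8,-10]],"yaw":[0,0,0,0,0,0,0,0,0,0]}'
python3 - <<'E'
from h import *
import cv2
i=r.grab_frame("scene");t=r.grab_frame("top")
s=r.state();print(s["tool_pos"],s["tcp_rot"][:2],s["wrist_force"])
R=lambda i,x,y,w,h,W,H:cv2.resize(i[y:y+h,x:x+w],(W,H),interpolation=cv2.INTER_CUBIC)
cv2.imwrite("pics/a2.png",np.hstack([R(i,220,150,160,150,427,400),R(t,280,150,130,150,347,400)]))
E
```

```text
clock: 1.6
tool_pos: [0.4738, 0.1458, 0.2188]
tcp_rot: [[-0.986, 0.166, 0.001], [0.166, 0.986, 0.0], [-0.001, 0.0, -1.0]]
wrist_force: [1.1, 0.6, -0.1]
grip_width: 1.002
grip_force: 0.0
clock: 2.6
tool_pos: [0.5081, -0.0097, 0.1202]
tcp_rot: [[-0.986, 0.165, 0.002], [0.165, 0.986, -0.0], [-0.002, 0.0, -1.0]]
wrist_force: [-0.8, -0.5, -0.1]
grip_width: 1.003
grip_force: 0.0
[ 0.50781503 -0.00985366  0.11952789] [[-9.86208660e-01  1.65502256e-01  1.21757919e-03]
 [ 1.65502307e-01  9.86209401e-01 -6.01228203e-05]] [-0.34423995  0.0417209  -0.46560711]
```

View pics/a2.png

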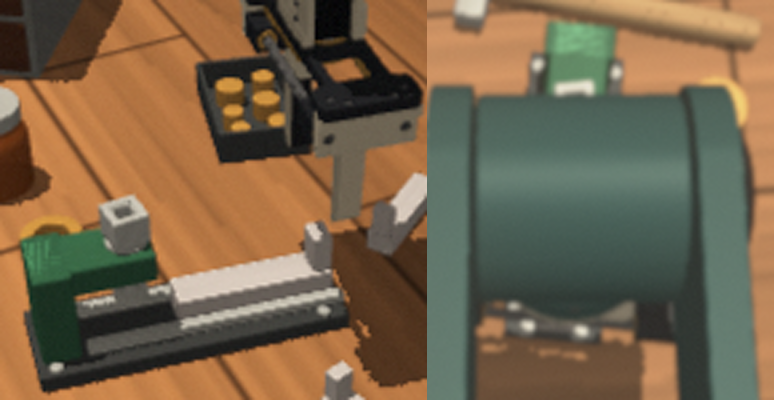

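The crop shows the open gripper above the lug (crop 318,235), with one finger at (347,200). That agrees with the fit, so I'll descend and grip.

```bash
python3 -m pendant '{"hand":[0,0,0,0,0,0,0,0,0,0],"xyz":[[0,0,-2],[0,0,-4],[0,0,-5.5],[0,0,-6.5],[0,0,-7],[0,0,-7.3],[0,0,-7.3],[0,0,-7.3],[0,0,-7.3],[0,0,-7.3]],"yaw":[0,0,0,0,0,0,0,0,0,0]}'
python3 -m pendant '{"hand":[100,150,200,200,200,200,200,200,200,200],"xyz":[[0,0,0],[0,0,0],[0,0,0],[0,0,0],[0,0,0],[0,0,0],[0,0,0],[0,0,0],[0,0,0],[0,0,0]],"yaw":[0,0,0,0,0,0,0,0,0,0]}'
```

```text
clock: 3.7
tool_pos: [0.5077, -0.0102, 0.046]
tcp_rot: [[-0.986, 0.166, 0.001], [0.166, 0.986, -0.0], [-0.001, 0.0, -1.0]]
wrist_force: [0.5, -0.8, 0.7]
grip_width: 0.999
grip_force: 0.0
clock: 4.7
tool_pos: [0.5075, -0.0101, 0.0457]
tcp_rot: [[-0.986, 0.166, 0.0], [0.166, 0.986, 0.0], [0.0, 0.0, -1.0]]
wrist_force: [-0.2, 0.6, 1.0]
grip_width: 0.233
grip_force: 30.0
```

```bash
python3 -m pendant '{"hand":[200,200,200,200,200,200,200,200,200,200],"xyz":[[0.79,-0.13,0],[1.58,-0.27,0],[2.37,-0.4,0],[3.15,-0.53,0],[3.94,-0.66,0],[4.73,-0.8,0],[5.5,-0.93,0],[6.1,-1.03,0],[6.5,-1.09,0],[6.7,-1.13,0]],"yaw":[0,0,0,0,0,0,0,0,0,0]}'
python3 -m pendant '{"hand":[200,200,200,200,200,200,200,200,200,200],"xyz":[[0.1,-0.02,0],[0.2,-0.03,0],[0.3,-0.05,0],[0.39,-0.07,0],[0.49,-0.08,0],[0.59,-0.1,0],[0.69,-0.12,0],[0.74,-0.12,0],[0.74,-0.12,0],[0.74,-0.12,0]],"yaw":[0,0,0,0,0,0,0,0,0,0]}'
```

```text
clock: 5.7
tool_pos: [0.5748, -0.0215, 0.0456]
tcp_rot: [[-0.986, 0.166, -0.0], [0.166, 0.986, 0.0], [0.0, -0.0, -1.0]]
wrist_force: [-4.1, 0.6, 3.1]
grip_width: 0.233
grip_force: 30.0
clock: 6.7
tool_pos: [0.582, -0.0227, 0.0457]
tcp_rot: [[-0.986, 0.166, 0.0], [0.166, 0.986, -0.0], [-0.0, -0.0, -1.0]]
wrist_force: [-0.7, -0.1, 0.3]
grip_width: 0.237
grip_force: 30.0
```

```bash
python3 -m pendant '{"hand":[200,200,200,200,200,200,200,200,200,200],"xyz":[[0.1,-0.02,0],[0.2,-0.03,0],[0.2,-0.03,0],[0.2,-0.03,0],[0.3,-0.05,0],[0.3,-0.05,0],[0.3,-0.05,0],[0.3,-0.05,0],[0.3,-0.05,0],[0.3,-0.05,0]],"yaw":[0,0,0,0,0,0,0,0,0,0]}'
```

```text
clock: 7.7
tool_pos: [0.5848, -0.0231, 0.0456]
tcp_rot: [[-0.986, 0.166, -0.0], [0.166, 0.986, 0.0], [0.0, 0.0, -1.0]]
wrist_force: [-3.6, 1.1, 3.5]
grip_width: 0.232
grip_force: 30.0
```

```bash
python3 -m pendant '{"hand":[200,200,200,200,200,200,200,200,200,200],"xyz":[[0.1,-0.02,0],[0.1,-0.02,0],[0.2,-0.03,0],[0.2,-0.03,0],[0.3,-0.05,0],[0.3,-0.05,0],[0.3,-0.05,0],[0.3,-0.05,0],[0.3,-0.05,0],[0.3,-0.05,0]],"yaw":[0,0,0,0,0,0,0,0,0,0]}'
```

```text
clock: 8.7
tool_pos: [0.5856, -0.0232, 0.0455]
tcp_rot: [[-0.986, 0.166, -0.006], [0.166, 0.986, 0.001], [0.006, -0.0, -1.0]]
wrist_force: [-27.5, 4.2, 16.0]
grip_width: 0.236
grip_force: 30.0
```

```bash
python3 -m pendant '{"hand":[150,100,60,60,60,60,60,60,60,60],"xyz":[[-0.2,0.03,0],[-0.2,0.03,0],[-0.2,0.03,0],[-0.2,0.03,0],[-0.2,0.03,0.5],[-0.3,0.05,4],[-0.3,0.05,8],[-2,0.5,12],[-5,1,15],[-8,3,17]],"yaw":[0,0,0,0,0,0,0,0,0,0]}'
python3 - <<'E'
from h import *
import cv2
i=r.grab_frame("scene");t=r.grab_frame("top");print(r.state()["qpos"])
R=lambda i,x,y,w,h,W,H:cv2.resize(i[y:y+h,x:x+w],(W,H),interpolation=cv2.INTER_CUBIC)
cv2.imwrite("pics/a3.png",np.hstack([R(i,430,290,60,90,400,600),np.vstack([R(t,140,280,50,50,400,400),R(i,220,215,130,65,400,200)])]))
E
```

```text
clock: 9.7
tool_pos: [0.5075, 0.0057, 0.2184]
tcp_rot: [[-0.986, 0.167, 0.002], [0.167, 0.986, -0.0], [-0.002, 0.0, -1.0]]
wrist_force: [-0.2, 0.6, 0.4]
grip_width: 0.767
grip_force: 0.0
[-3.56565609e-02 -2.60328900e-01  1.79587970e+00  3.69073577e-04
  1.60024440e+00 -1.44051876e+00]
```

View pics/a3.png

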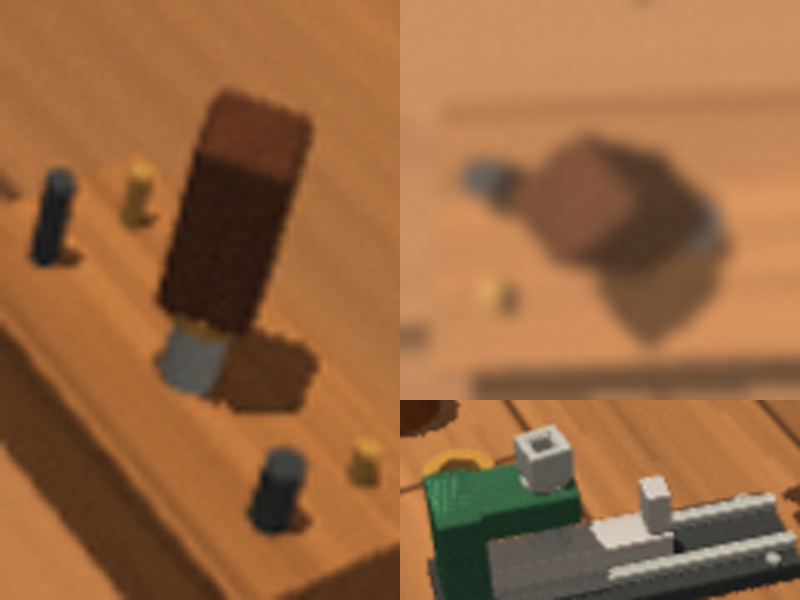

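The block is home under the bridge. The handle's top face shows in the scene crop with corners (225,88), (313,122), (298,180), (197,155), and appears turned about 45° in the top view.

```bash
python3 - <<'E'
from h import *
S=[(430+x/6.667,290+y/6.667) for x,y in((225,88),(313,122),(298,180),(197,155))]
T=[(140+(x-400)/8,280+y/8) for x,y in((585,130),(640,195),(580,262),(522,195))]
M=lambda x,y:(220+(x-400)*130/400,215+(y-400)*65/200)
Q={}
for n,P in(("scene",S),("top",T)):
    W=np.array([at(n,u,v,.128)[:2] for u,v in P]);E=np.roll(W,-1,0)-W
    print(n,W.mean(0).round(4),np.linalg.norm(E,axis=1).round(4),np.degrees(np.arctan2(E[:,1],E[:,0])).round(0)%90)
print("mouth scene",at("scene",*M(545,442),.126).round(4))
c=np.array([M(*q) for q in((517,436),(555,427),(573,452),(533,463))])
W=np.array([at("scene",u,v,.126)[:2] for u,v in c]);E=np.roll(W,-1,0)-W;print(W.mean(0),np.linalg.norm(E,axis=1).round(4),np.degrees(np.arctan2(E[:,1],E[:,0]))%90)
E
```

```text
scene [0.4538 0.3135] [0.0215 0.02   0.0232 0.0245] [32. 39. 43. 35.]
top [0.4499 0.305 ] [0.0205 0.0199 0.0212 0.0202] [39. 46. 40. 44.]
mouth scene [ 0.6566 -0.0295  0.126 ]
[ 0.65778926 -0.02740656] [0.0249 0.0288 0.0262 0.0299] [84.99017377  0.20320871 87.65459455 87.68100269]
```

```bash
python3 -m pendant '{"hand":[60,60,60,60,60,60,60,60,60,60],"xyz":[[-1,4.5,0],[-2,9,0],[-3,13.5,0],[-4,18,0],[-5,22.5,0],[-5.6,27,0],[-5.7,30,0],[-5.7,30,-2],[-5.7,30,-4],[-5.7,30,-4]],"yaw":[-0.14,-0.28,-0.42,-0.56,-0.7,-0.7,-0.7,-0.7,-0.7,-0.7]}'
python3 - <<'E'
from h import *
import cv2
i=r.grab_frame("scene");t=r.grab_frame("top")
R=lambda i,x,y,w,h,W,H:cv2.resize(i[y:y+h,x:x+w],(W,H),interpolation=cv2.INTER_CUBIC)
cv2.imwrite("pics/a4.png",np.hstack([R(i,410,220,110,165,400,600),R(t,110,220,120,180,400,600)]))
s=r.state();print(s["tool_pos"]);print([proj("scene",np.add(s["tool_pos"],[0,0,d])) for d in(0,-.05)])
E
```

```text
clock: 10.8
tool_pos: [0.4502, 0.3061, 0.1726]
tcp_rot: [[-0.648, 0.762, -0.004], [0.762, 0.648, -0.002], [0.001, -0.004, -1.0]]
wrist_force: [-0.5, -1.0, 0.3]
grip_width: 0.763
grip_force: 0.0
[0.45110266 0.30624919 0.17585582]
[array([473.01451748, 285.23665521]), array([466.73910889, 307.71292603])]
```

View pics/a4.png

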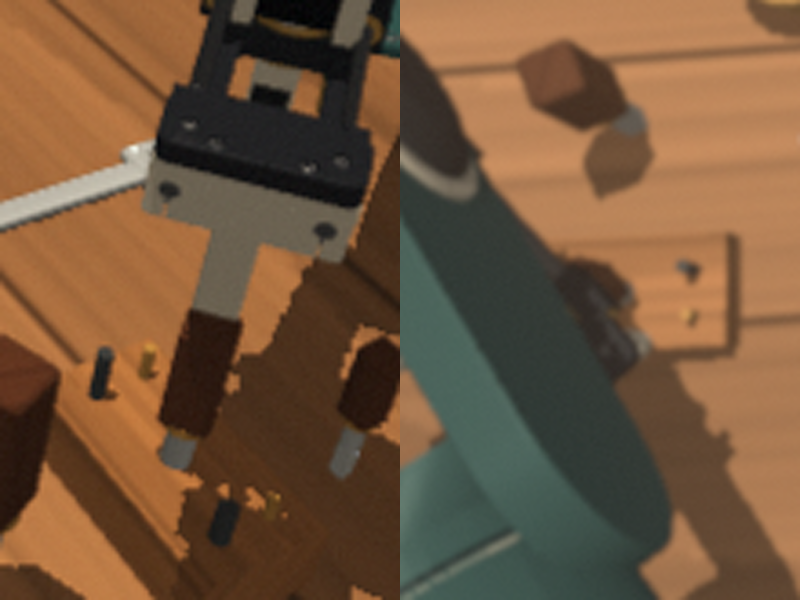

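The crop shows the fingers standing around the handle, with the TCP axis projecting onto the handle top. I'll descend and grip.

```bash
python3 -m pendant '{"hand":[60,60,60,60,60,60,60,60,60,60],"xyz":[[0,0,-2],[0,0,-4],[0,0,-6],[0,0,-8],[0,0,-9],[0,0,-9.3],[0,0,-9.3],[0,0,-9.3],[0,0,-9.3],[0,0,-9.3]],"yaw":[0,0,0,0,0,0,0,0,0,0]}'
python3 -m pendant '{"hand":[120,160,200,200,200,200,200,200,200,200],"xyz":[[0,0,0],[0,0,0],[0,0,0],[0,0,0],[0,0,0],[0,0,0],[0,0,0],[0,0,0],[0,0,0],[0,0,0]],"yaw":[0,0,0,0,0,0,0,0,0,0]}'
```

```text
clock: 11.9
tool_pos: [0.4511, 0.3065, 0.0833]
tcp_rot: [[-0.647, 0.762, 0.001], [0.762, 0.647, 0.0], [-0.0, 0.001, -1.0]]
wrist_force: [0.9, -1.1, 0.2]
grip_width: 0.767
grip_force: 0.0
clock: 12.9
tool_pos: [0.4509, 0.3064, 0.0826]
tcp_rot: [[-0.647, 0.762, 0.0], [0.762, 0.647, 0.0], [0.0, 0.0, -1.0]]
wrist_force: [0.4, 1.2, -0.8]
grip_width: 0.256
grip_force: 29.5
```

```bash
python3 -m pendant '{"hand":[200,200,200,200,200,200,200,200,200,200],"xyz":[[0,0,3],[0,0,7],[0,0,11],[0,-2,15],[1,-6,17],[3,-10,17],[5,-14,17],[7,-18,17],[9,-22,17],[11,-24,17]],"yaw":[0,0,0,0,0.1,0.2,0.3,0.4,0.5,0.6]}'
python3 -m pendant '{"hand":[200,200,200,200,200,200,200,200,200,200],"xyz":[[2,-3,0],[4,-5,0],[6,-7,0],[8,-9,0],[9,-10,0],[9.3,-10.1,0],[9.3,-10.1,0],[9.3,-10.1,0],[9.3,-10.1,0],[9.3,-10.1,0]],"yaw":[0.1,0.2,0.3,0.325,0.325,0.325,0.325,0.325,0.325,0.325]}'
python3 - <<'E'
from h import *
import cv2
i=r.grab_frame("scene");t=r.grab_frame("top")
R=lambda i,x,y,w,h,W,H:cv2.resize(i[y:y+h,x:x+w],(W,H),interpolation=cv2.INTER_CUBIC)
cv2.imwrite("pics/a5.png",np.hstack([R(i,225,135,80,120,400,600),R(t,290,130,80,120,400,600)]))
s=r.state();print(s["tool_pos"],s["qpos"],s["wrist_force"],s["torque"]);p=s["tool_pos"];print([proj(n,[p[0],p[1],p[2]-.071]) for n in C],proj("scene",[.6536,-.0349,.126]))
E
```

```text
clock: 13.9
tool_pos: [0.5613, 0.0634, 0.2527]
tcp_rot: [[-0.965, 0.261, -0.0], [0.261, 0.965, -0.001], [-0.0, -0.001, -1.0]]
wrist_force: [-0.5, 1.0, -1.0]
grip_width: 0.255
grip_force: 29.8
clock: 14.9
tool_pos: [0.6536, -0.0341, 0.253]
tcp_rot: [[-0.998, -0.059, 0.001], [-0.059, 0.998, 0.0], [-0.001, -0.0, -1.0]]
wrist_force: [0.3, -0.7, -1.0]
grip_width: 0.256
grip_force: 29.8
[ 0.6536886  -0.03430411  0.25291237] [-9.14021210e-02  6.46784864e-02  1.44133002e+00  1.47641350e-05
  1.63521898e+00 -1.72067432e+00] [ 0.4237532   0.31924264 -1.96800756] [ 0.01485182 -0.02234186  0.01767122]
[array([265.51887767, 202.99975123]), array([336.65349324, 178.72132647])] [267.50495274 226.6844058 ]
```

View pics/a5.png

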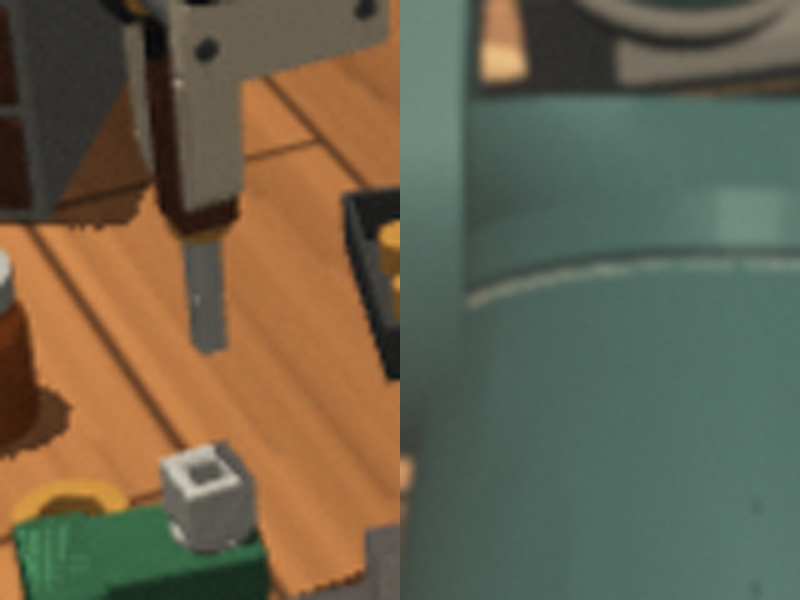

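The scene crop shows the bit end at about scene (267.2,204.6), above the socket mouth at (266.6,228.7). I'll measure the shank axis numerically to get the bit's offset and lean.

```bash
python3 - <<'E'
from h import *
import cv2
i=r.grab_frame("scene").astype(int);b,g,rr=i[...,0],i[...,1],i[...,2]
s=r.state();p=s["tool_pos"]
gray=((rr-b)<28)
L=[]
for v in range(180,210):
    u=np.where(gray[v,255:280])[0]+255
    if len(u): L.append((v,u.min(),u.max(),len(u)))
print(L)
for z in(.071,.03,0.02,0.01): print(z,proj("scene",[p[0],p[1],p[2]-z]).round(1))
# mean bright top face of head
m=(i.sum(2)>480)&(abs(rr-b)<40);m[:215]=0;m[245:]=0;m[:,:250]=0;m[:,285:]=0
v,u=np.where(m);print(len(u),u.mean(),v.mean(),u.min(),u.max(),v.min(),v.max())
print(i[222:240,256:280].sum(2)//3)
E
```

```text
[(180, np.int64(261), np.int64(265), 2), (181, np.int64(262), np.int64(262), 1), (183, np.int64(267), np.int64(267), 1), (184, np.int64(262), np.int64(267), 6), (185, np.int64(262), np.int64(268), 7), (186, np.int64(262), np.int64(268), 7), (187, np.int64(262), np.int64(268), 7), (188, np.int64(262), np.int64(268), 7), (189, np.int64(262), np.int64(268), 7), (190, np.int64(262), np.int64(268), 7), (191, np.int64(262), np.int64(268), 7), (192, np.int64(262), np.int64(268), 7), (193, np.int64(263), np.int64(268), 6), (194, np.int64(263), np.int64(268), 6), (195, np.int64(263), np.int64(268), 6), (196, np.int64(263), np.int64(268), 6), (197, np.int64(263), np.int64(268), 6), (198, np.int64(263), np.int64(268), 6), (199, np.int64(263), np.int64(268), 6), (200, np.int64(263), np.int64(269), 7), (201, np.int64(263), np.int64(269), 7), (202, np.int64(263), np.int64(269), 7), (203, np.int64(264), np.int64(269), 6), (204, np.int64(265), np.int64(268), 4)]
0.071 [265.5 203. ]
0.03 [263.9 184.3]
0.02 [263.4 179.5]
0.01 [263.  174.7]
54 263.18518518518516 229.12962962962962 257 272 224 241
[[128
[... 1113 characters left out ...]
84  99  99  99 133 189 189 185 170 148 125 113  98  90  87  84  86
   85  88 109 123 122 123]
 [ 84  95  98  99  98 113 153 149 124 113 100  88  85  83  85  87  87  86
   84  90 109 123 120 121]
 [ 98 101  95 100 100 102 109  97  86  86  87  83  83  84  83  87  88  84
   83  93 110 123 122 120]
 [ 84  90  97  97  99  97  95  85  85  83  87  84  83  84  85  86  86  85
   82  87 107 125 122 122]
 [ 77  79  92  94  96  99  96  86  88  85  85  85  86  85  87  86  83  85
   83  91 106 126 124 123]
 [ 78  78  76  81  97 100  94  88  86  86  83  87  86  86  86  85  84  83
   84  87 108 128 125 123]
 [ 77  75  88 113  93  97  97  87  85  83  82  83  85  85  87  83  85  84
   87  88 104 132 128 125]]
```

```bash
python3 - <<'E'
from h import *
import cv2
t=cv2.imread("pics/top0.png").astype(int);s=cv2.imread("pics/scene0.png").astype(int)
print(t[176:202,324:348].sum(2)//3);print(s[221:240,254:280].sum(2)//3)
E
```

```text
[[ 64  73  91 101 103 102 102 103 103 103 103 104 104 105 105 104 105 105
  105 105 103 102  95  84]
 [ 61  75  92 101 102 103 103 103 103 104 104 103 103 104 104 105 105 106
  105 106 105 104  93  84]
 [ 61  76  93 100 103 102 103 103 103 103 104 103 106 106 106 109 109 109
  107 106 105 104  93  81]
 [ 64  78  94 102 104 105 106 108 109 111 114 116 117 121 125 129 131 126
  115 108 105 102  92  78]
 [ 67  81  96 107 118 125 130 131 137 141 144 148 152 158 164 170 171 159
  133 113 107 102  90  74]
 [ 67  83  99 120 144 165 170 172 176 180 182 184 188 191 196 200 200 184
  150 118 106 101  89  76]
 [ 69  85 104 131 165 194 201 200 199 201 200 200 200 200 201 206 208 194
  158 121 106 100  88  80]
 [ 72  88 106 135 173 203 208 199 194 190 186 184 181 179 181 194 206 197
  161 123 105 100  89  82]
 [ 78  90 106 131 172 202 205 187 170 157 150 146 142 140 151 180 202 199
  168 127 105 100  92  88]
 [ 84  94 104 127 167 201 203 178 145 123 115 110 106 110 130 169 201 204
  178 134 107 101  95  94]
 [ 86  94 101 119 161 198 202 175 134 104  93  92  92  97 121 165 197 205
  184 139 108 10
[... 2898 characters left out ...]
92  84  79
   80  83  81  83 102 115 114 116]
 [ 68  75  80  90  92  91  90 103 145 139 114 105  92  80  79  78  79  80
   79  80  77  85 102 114 113 115]
 [ 88  89  92  95  90  92  93  96 102  91  77  81  80  82  78  78  78  79
   80  78  79  85 104 116 115 116]
 [ 85  81  81  80  90  92  92  92  89  77  80  80  80  79  76  77  83  79
   80  78  80  81  99 115 115 115]
 [ 72  73  73  76  82  91  91  93  89  80  81  79  81  78  79  79  79  78
   78  77  79  81 100 118 114 116]
 [ 71  72  71  71  73  75  90  93  88  82  80  79  79  79  78  79  81  81
   76  77  80  84 101 123 117 114]
 [ 73  73  73  71  82 103  90  92  89  82  78  79  78  81  79  82  80  77
   78  79  82  77  96 123 121 118]]
```

```bash
python3 -m pendant '{"hand":[200,200,200,200,200,200,200,200,200,200],"xyz":[[0.37,0,0],[0.37,0,-1],[0.37,0,-2],[0.37,0,-3],[0.37,0,-4],[0.37,0,-4.6],[0.37,0,-4.9],[0.37,0,-4.9],[0.37,0,-4.9],[0.37,0,-4.9]],"yaw":[0,0,0,0,0,0,0,0,0,0]}'
python3 - <<'E'
from h import *
import cv2
i=r.grab_frame("scene");s=r.state();p=s["tool_pos"];print(p,s["wrist_force"],s["torque"])
print(proj("scene",[p[0],p[1],p[2]-.071]),proj("scene",[.6559,-.0344,.126]))
cv2.imwrite("pics/a6.png",cv2.resize(i[195:245,240:290],(600,600),interpolation=cv2.INTER_CUBIC))
E
```

```text
clock: 16.05
tool_pos: [0.6577, -0.0347, 0.2042]
tcp_rot: [[-0.998, -0.058, 0.001], [-0.058, 0.998, -0.0], [-0.001, -0.0, -1.0]]
wrist_force: [-0.2, -1.3, -1.6]
grip_width: 0.256
grip_force: 29.8
[ 0.65774582 -0.03465611  0.20414278] [ 0.10693396  0.50550102 -1.26059818] [ 0.04458309 -0.01159506  0.00773306]
[265.29121723 224.39913437] [266.49597833 227.15501341]
```

View pics/a6.png

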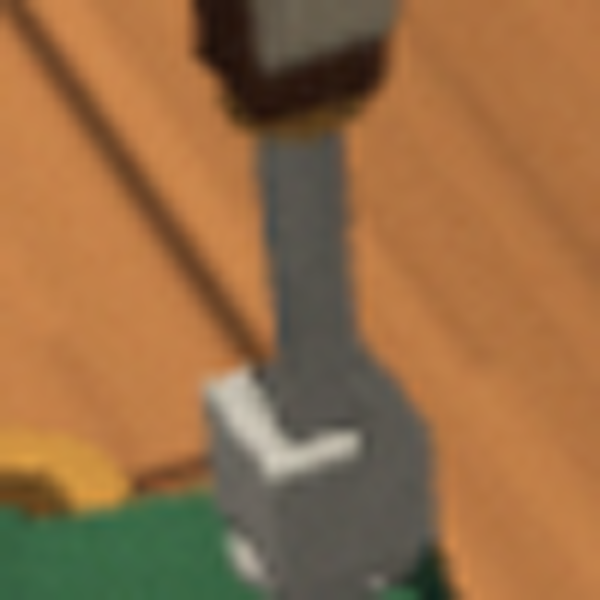

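The crop shows the bit (axis at crop column 320) just above the mouth (centre about 316,406), so they line up in u. I'll lower gently and watch the force.

```bash
python3 -m pendant '{"hand":[200,200,200,200,200,200,200,200,200,200],"xyz":[[0,0,-0.2],[0,0,-0.3],[0,0,-0.4],[0,0,-0.5],[0,0,-0.6],[0,0,-0.7],[0,0,-0.8],[0,0,-0.9],[0,0,-1],[0,0,-1]],"yaw":[0,0,0,0,0,0,0,0,0,0]}'; python3 -c "
from station import r;s=r.state();print(s['wrist_force'],s['torque'],s['tool_pos'])"
```

```text
clock: 17.1
tool_pos: [0.6575, -0.0347, 0.1935]
tcp_rot: [[-0.998, -0.058, -0.0], [-0.058, 0.998, -0.0], [0.0, 0.0, -1.0]]
wrist_force: [0.2, -0.0, -1.1]
grip_width: 0.257
grip_force: 29.8
[ 0.17364293 -0.01778889 -1.0721595 ] [ 0.04657558 -0.06260104 -0.00175269] [ 0.65754783 -0.03466262  0.19347112]
```

```bash
python3 -m pendant '{"hand":[200,200,200,200,200,200,200,200,200,200],"xyz":[[0,0,-0.1],[0,0,-0.2],[0,0,-0.3],[0,0,-0.35],[0,0,-0.4],[0,0,-0.45],[0,0,-0.5],[0,0,-0.55],[0,0,-0.6],[0,0,-0.6]],"yaw":[0,0,0,0,0,0,0,0,0,0]}'; python3 -c "
from station import r;s=r.state();print(s['wrist_force'],s['torque'],s['tool_pos'])"
```

```text
clock: 18.1
tool_pos: [0.6576, -0.0347, 0.1876]
tcp_rot: [[-0.998, -0.058, -0.0], [-0.058, 0.998, -0.0], [0.0, -0.0, -1.0]]
wrist_force: [0.7, -0.4, -1.2]
grip_width: 0.257
grip_force: 29.8
[ 0.69443232 -0.3603195  -1.15418929] [ 0.08891113 -0.09484794 -0.03976027] [ 0.65759529 -0.03465066  0.18757283]
```

```bash
python3 -m pendant '{"hand":[200,200,200,200,200,200,200,200,200,200],"xyz":[[0,0,-0.15],[0,0,-0.3],[0,0,-0.4],[0,0,-0.5],[0,0,-0.6],[0,0,-0.7],[0,0,-0.75],[0,0,-0.8],[0,0,-0.8],[0,0,-0.8]],"yaw":[0,0,0,0,0,0,0,0,0,0]}'; python3 -c "
from station import r;s=r.state();print(s['wrist_force'],s['torque'],s['tool_pos'])"
```

```text
clock: 19.1
tool_pos: [0.6576, -0.0346, 0.1796]
tcp_rot: [[-0.998, -0.058, -0.0], [-0.058, 0.998, 0.0], [0.0, 0.0, -1.0]]
wrist_force: [-0.3, 0.7, -2.7]
grip_width: 0.258
grip_force: 29.8
[-0.33525606  0.65065635 -2.69847923] [ 0.07945448 -0.17617263 -0.00386611] [ 0.65756991 -0.03462062  0.17959777]
```

```bash
python3 -m pendant '{"hand":[200,200,200,200,200,200,200,200,200,200],"xyz":[[0,0,-0.1],[0,0,-0.15],[0,0,-0.2],[0,0,-0.22],[0,0,-0.24],[0,0,-0.26],[0,0,-0.28],[0,0,-0.3],[0,0,-0.3],[0,0,-0.3]],"yaw":[0,0,0,0,0,0,0,0,0,0]}'; python3 -c "
from station import r;s=r.state();print(s['wrist_force'],s['torque'],s['tool_pos'])"
```

```text
clock: 20.1
tool_pos: [0.6576, -0.0346, 0.1766]
tcp_rot: [[-0.998, -0.058, 0.0], [-0.058, 0.998, -0.0], [-0.0, -0.0, -1.0]]
wrist_force: [-0.7, 0.1, -1.1]
grip_width: 0.261
grip_force: 29.8
[-0.65117125  0.09379775 -1.06963898] [ 0.01897293 -0.10508313 -0.01791021] [ 0.65760152 -0.03463801  0.17664064]
```

```bash
python3 -m pendant '{"hand":[200,200,200,200,200,200,200,200,200,200],"xyz":[[0,0,-0.05],[0,0,-0.1],[0,0,-0.1],[0,0,-0.15],[0,0,-0.15],[0,0,-0.2],[0,0,-0.2],[0,0,-0.2],[0,0,-0.2],[0,0,-0.2]],"yaw":[0,0,0,0,0,0,0,0,0,0]}'
cat > m.py <<'E'
from station import r
import numpy as np
F=[]
for k in range(10):
    r.grab_frame("top");s=r.state();F.append(np.r_[s["wrist_force"],s["torque"]])
F=np.array(F);print(round(s["clock"],2),F.mean(0).round(3),"sd",(F.std(0)/3).round(3),s["tool_pos"].round(4) if hasattr(s["tool_pos"],"round") else s["tool_pos"], np.round(s["qpos"][5],3))
E
python3 m.py
```

```text
clock: 21.1
tool_pos: [0.6578, -0.0346, 0.1763]
tcp_rot: [[-0.998, -0.058, 0.002], [-0.058, 0.998, 0.0], [-0.002, -0.0, -1.0]]
wrist_force: [-3.5, 0.3, 11.1]
grip_width: 0.258
grip_force: 29.9
21.6 [-3.0380e+00  9.5700e-01  1.1573e+01  2.8200e-01  7.9900e-01 -1.1000e-02] sd [0.112 0.199 0.197 0.009 0.009 0.005] [ 0.6578 -0.0346  0.1763] -1.72
```

```bash
python3 -m pendant '{"hand":[200,200,200,200,200,200,200,200,200,200],"xyz":[[0,0,0.1],[0,0,0.18],[0,0,0.18],[0,-0.01,0.18],[0,-0.02,0.18],[0,-0.03,0.18],[-0.01,-0.04,0.18],[-0.01,-0.06,0.18],[-0.02,-0.07,0.18],[-0.02,-0.07,0.18]],"yaw":[0,0,0,-0.08,-0.16,-0.24,-0.32,-0.4,-0.5,-0.5]}'; python3 m.py
```

```text
clock: 22.6
tool_pos: [0.6578, -0.0355, 0.1762]
tcp_rot: [[-0.903, 0.429, 0.001], [0.429, 0.903, -0.0], [-0.001, 0.0, -1.0]]
wrist_force: [5.2, -0.8, -2.1]
grip_width: 0.259
grip_force: 29.9
23.1 [ 5.359 -0.585 -2.882 -0.102 -1.314  0.01 ] sd [0.18  0.098 0.142 0.008 0.012 0.012] [ 0.6577 -0.0354  0.1761] -1.225
```

```bash
python3 -m pendant '{"hand":[200,200,200,200,200,200,200,200,200,200],"xyz":[[0.03,0,0],[0.06,0,0],[0.06,-0.01,0],[0.06,-0.01,0],[0.06,-0.02,0],[0.06,-0.02,0],[0.06,-0.02,0],[0.06,-0.02,0],[0.06,-0.02,0],[0.06,-0.02,0]],"yaw":[0,0,-0.07,-0.14,-0.21,-0.28,-0.35,-0.42,-0.5,-0.5]}'; python3 m.py
```

```text
clock: 24.1
tool_pos: [0.6576, -0.0358, 0.1755]
tcp_rot: [[-0.588, 0.809, -0.002], [0.809, 0.588, -0.0], [0.001, -0.002, -1.0]]
wrist_force: [2.8, -2.8, -7.2]
grip_width: 0.256
grip_force: 29.9
24.6 [ 0.729 -3.58  -6.477 -0.926 -0.153  0.026] sd [0.268 0.214 0.113 0.036 0.06  0.013] [ 0.6578 -0.0357  0.1763] -0.722
```

```bash
python3 -m pendant '{"hand":[200,200,200,200,200,200,200,200,200,200],"xyz":[[0,-0.03,0],[0,-0.06,0],[0,-0.06,0],[0,-0.06,0],[0,-0.06,0],[0,-0.06,0],[0,-0.06,0],[0,-0.06,0],[0,-0.06,0],[0,-0.06,0]],"yaw":[0,0,-0.04,-0.08,-0.12,-0.16,-0.2,-0.25,-0.25,-0.25]}'; python3 m.py
```

```text
clock: 25.6
tool_pos: [0.6577, -0.036, 0.1762]
tcp_rot: [[-0.371, 0.928, -0.001], [0.928, 0.371, 0.0], [0.0, -0.001, -1.0]]
wrist_force: [-3.3, -2.7, -7.7]
grip_width: 0.257
grip_force: 29.9
26.1 [-3.849 -2.325 -8.194 -0.652  0.995  0.069] sd [0.245 0.195 0.122 0.011 0.037 0.008] [ 0.6579 -0.0361  0.1763] -0.473
```

```bash
python3 -m pendant '{"hand":[200,200,200,200,200,200,200,200,200,200],"xyz":[[-0.03,-0.02,0],[-0.06,-0.04,0],[-0.06,-0.04,0],[-0.06,-0.04,0],[-0.06,-0.04,0],[-0.06,-0.04,0],[-0.06,-0.04,0],[-0.06,-0.04,0],[-0.06,-0.04,0],[-0.06,-0.04,0]],"yaw":[0,0,-0.03,-0.06,-0.09,-0.12,-0.15,-0.15,-0.15,-0.15]}'; python3 m.py
```

```text
clock: 27.1
tool_pos: [0.6574, -0.0365, 0.1765]
tcp_rot: [[-0.227, 0.974, -0.0], [0.974, 0.227, 0.0], [0.0, 0.0, -1.0]]
wrist_force: [-2.0, 0.5, -7.2]
grip_width: 0.259
grip_force: 29.9
27.6 [-2.044  0.996 -8.208  0.21   0.564  0.051] sd [0.207 0.181 0.169 0.011 0.012 0.008] [ 0.6574 -0.0365  0.1765] -0.323
```

```bash
python3 -m pendant '{"hand":[200,200,200,200,200,200,200,200,200,200],"xyz":[[-0.02,0,0],[-0.04,0,0],[-0.04,0,0],[-0.04,0,0],[-0.04,0,0],[-0.04,0,0],[-0.04,0,0],[-0.04,0,0],[-0.04,0,0],[-0.04,0,0]],"yaw":[0,0,-0.03,-0.06,-0.09,-0.12,-0.15,-0.15,-0.15,-0.15]}'; python3 m.py
```

```text
clock: 28.6
tool_pos: [0.657, -0.0365, 0.1765]
tcp_rot: [[-0.079, 0.997, -0.0], [0.997, 0.079, 0.0], [0.0, -0.0, -1.0]]
wrist_force: [-0.9, 1.4, -9.3]
grip_width: 0.259
grip_force: 29.9
29.1 [-0.463  1.09  -8.997  0.244  0.134  0.057] sd [0.144 0.17  0.149 0.011 0.012 0.009] [ 0.657  -0.0366  0.1765] -0.173
```

```bash
python3 -m pendant '{"hand":[200,200,200,200,200,200,200,200,200,200],"xyz":[[0,0.01,0],[-0.01,0.02,0],[-0.01,0.02,0],[-0.01,0.02,0],[-0.01,0.02,0],[-0.01,0.02,0],[-0.01,0.02,0],[-0.01,0.02,0],[-0.01,0.02,0],[-0.01,0.02,0]],"yaw":[0,0,-0.03,-0.06,-0.09,-0.12,-0.15,-0.15,-0.15,-0.15]}'; python3 m.py
```

```text
clock: 30.1
tool_pos: [0.6568, -0.0364, 0.1765]
tcp_rot: [[0.071, 0.997, -0.0], [0.997, -0.071, -0.0], [-0.0, -0.0, -1.0]]
wrist_force: [-1.0, -0.3, -9.8]
grip_width: 0.258
grip_force: 29.9
30.6 [-1.739 -0.412 -9.616 -0.16   0.482  0.05 ] sd [0.205 0.1   0.138 0.01  0.011 0.011] [ 0.6569 -0.0364  0.1764] -0.023
```

```bash
python3 -m pendant '{"hand":[200,200,200,200,200,200,200,200,200,200],"xyz":[[-0.01,0,0],[-0.02,0,0],[-0.02,0,0],[-0.02,0,0],[-0.02,0,0],[-0.02,0,0],[-0.02,0,0],[-0.02,0,0],[-0.02,0,0],[-0.02,0,0]],"yaw":[0,0,-0.03,-0.06,-0.09,-0.12,-0.15,-0.15,-0.15,-0.15]}'; python3 m.py
```

```text
clock: 31.6
tool_pos: [0.6566, -0.0363, 0.1765]
tcp_rot: [[0.219, 0.976, -0.0], [0.976, -0.219, 0.0], [0.0, -0.0, -1.0]]
wrist_force: [-2.1, 0.2, -10.7]
grip_width: 0.257
grip_force: 29.9
32.1 [ -2.49   -0.445 -10.201  -0.107   0.65    0.071] sd [0.146 0.176 0.17  0.007 0.021 0.009] [ 0.6567 -0.0363  0.1765] 0.127
```

The readings suggest the foot has met the block, but they don't settle it. I'll let go of the driver and test the block's drag directly with a small pull on the lug.

```bash
python3 -m pendant '{"hand":[150,100,60,60,60,60,60,60,60,60],"xyz":[[0,0,0],[0,0,0],[0,0,0],[0,0,2],[0,0,5],[0,0,7.5],[-3,0.6,8],[-7.1,1.3,8],[-7.1,1.3,8],[-7.1,1.3,8]],"yaw":[0,0,0,0,0,0,-0.13,-0.26,-0.4,-0.54]}'
python3 -m pendant '{"hand":[60,60,60,60,60,60,60,60,60,60],"xyz":[[0,0,0],[0,0,0],[0,0,-2],[0,0,-5],[0,0,-8],[0,0,-11],[0,0,-14],[0,0,-16],[0,0,-16],[0,0,-16]],"yaw":[-0.14,-0.28,-0.42,-0.56,-0.7,-0.84,-0.98,-0.98,-0.98,-0.98]}'; python3 - <<'E'
from h import *
import cv2
i=r.grab_frame("scene");s=r.state();print(s["tool_pos"],s["wrist_force"],s["torque"])
cv2.imwrite("pics/a7.png",cv2.resize(i[150:270,220:380],(800,600),interpolation=cv2.INTER_CUBIC))
E
```

```text
clock: 33.1
tool_pos: [0.5852, -0.0231, 0.2578]
tcp_rot: [[0.694, 0.72, 0.003], [0.72, -0.694, -0.0], [0.002, 0.002, -1.0]]
wrist_force: [-0.5, -0.2, -0.4]
grip_width: 0.761
grip_force: 0.0
clock: 34.1
tool_pos: [0.5861, -0.0234, 0.0976]
tcp_rot: [[0.986, -0.169, 0.001], [-0.169, -0.986, -0.0], [0.001, -0.0, -1.0]]
wrist_force: [0.5, -0.6, 0.1]
grip_width: 0.767
grip_force: 0.0
[ 0.58642482 -0.02339097  0.09818276] [-0.32454163 -0.35168555 -0.45091165] [-0.02624279  0.10877131  0.01062272]
```

View pics/a7.png

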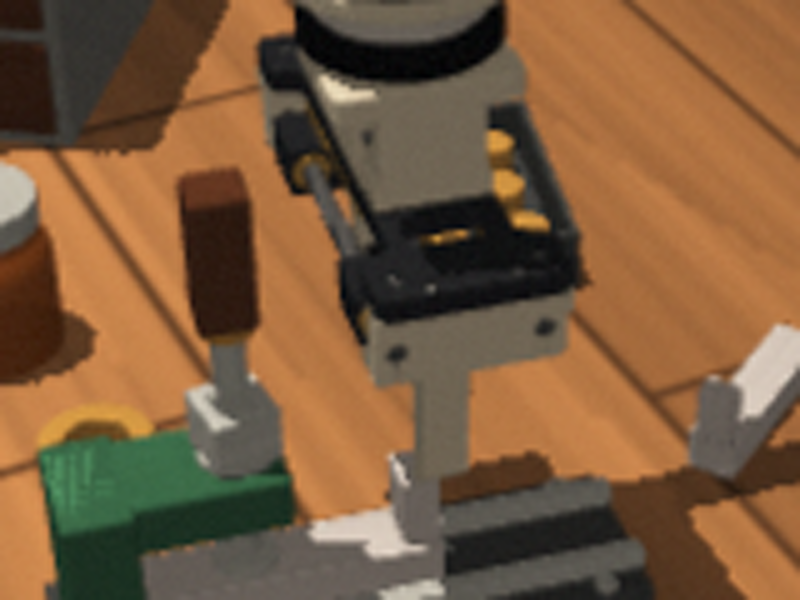

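The driver stands in the screw with little lean, and the finger is beside the lug at (440,450). I'll descend, grip, and pull a little.

```bash
python3 -m pendant '{"hand":[60,60,60,60,120,160,200,200,200,200],"xyz":[[0,0,-2],[0,0,-4],[0,0,-5.2],[0,0,-5.2],[0,0,-5.2],[0,0,-5.2],[0,0,-5.2],[0,0,-5.2],[0,0,-5.2],[0,0,-5.2]],"yaw":[0,0,0,0,0,0,0,0,0,0]}'; python3 m.py
python3 -m pendant '{"hand":[200,200,200,200,200,200,200,200,200,200],"xyz":[[-0.05,0.01,0],[-0.1,0.02,0],[-0.15,0.025,0],[-0.2,0.03,0],[-0.25,0.04,0],[-0.25,0.04,0],[-0.25,0.04,0],[-0.25,0.04,0],[-0.25,0.04,0],[-0.25,0.04,0]],"yaw":[0,0,0,0,0,0,0,0,0,0]}'; python3 m.py
```

```text
clock: 35.15
tool_pos: [0.5857, -0.0233, 0.0445]
tcp_rot: [[0.986, -0.169, 0.0], [-0.169, -0.986, 0.0], [0.0, -0.0, -1.0]]
wrist_force: [-0.5, -0.2, 0.4]
grip_width: 0.296
grip_force: 0.0
35.65 [-0.334  0.69   0.609  0.128  0.198  0.025] sd [0.167 0.233 0.177 0.028 0.013 0.016] [ 0.5857 -0.0233  0.0445] 1.658
clock: 36.65
tool_pos: [0.5831, -0.0229, 0.0445]
tcp_rot: [[0.986, -0.169, -0.0], [-0.169, -0.986, 0.0], [-0.0, 0.0, -1.0]]
wrist_force: [-0.9, -0.1, 1.9]
grip_width: 0.237
grip_force: 30.0
37.15 [-1.461 -0.271  2.549 -0.092  0.418  0.009] sd [0.227 0.16  0.115 0.011 0.019 0.008] [ 0.5831 -0.023   0.0445] 1.658
```

Pulling the block 2.6 mm met no resistance, so it is still loose. I'll push it home again and watch the force.

```bash
python3 -m pendant '{"hand":[200,200,200,200,200,200,200,200,200,200],"xyz":[[0.03,0,0],[0.06,-0.01,0],[0.1,-0.015,0],[0.13,-0.02,0],[0.16,-0.03,0],[0.2,-0.03,0],[0.25,-0.04,0],[0.3,-0.05,0],[0.4,-0.06,0],[0.4,-0.06,0]],"yaw":[0,0,0,0,0,0,0,0,0,0]}'
python3 -m pendant '{"hand":[150,100,60,60,60,60,60,60,60,60],"xyz":[[-0.1,0.02,0],[-0.1,0.02,0],[-0.1,0.02,0],[-0.1,0.02,1],[-0.1,0.02,5],[-0.1,0.02,10],[-0.1,0.02,15],[-0.1,0.02,20],[-0.1,0.02,21],[3.5,-0.5,21]],"yaw":[0,0,0,0,0,0,0,0,0,-0.055]}'
```

```text
clock: 38.15
tool_pos: [0.5859, -0.0233, 0.0444]
tcp_rot: [[0.986, -0.169, -0.004], [-0.169, -0.986, 0.0], [-0.004, 0.0, -1.0]]
wrist_force: [-19.2, 2.4, 13.7]
grip_width: 0.236
grip_force: 30.0
clock: 39.15
tool_pos: [0.6218, -0.0283, 0.2597]
tcp_rot: [[0.975, -0.223, 0.007], [-0.223, -0.975, -0.0], [0.007, -0.001, -1.0]]
wrist_force: [-0.4, -0.7, -0.0]
grip_width: 0.764
grip_force: 0.0
```

```bash
python3 -m pendant '{"hand":[60,60,60,60,60,60,60,120,160,200],"xyz":[[2,-0.4,0],[3.45,-0.62,0],[3.45,-0.62,-1],[3.45,-0.62,-4],[3.45,-0.62,-6.5],[3.45,-0.62,-7.8],[3.45,-0.62,-7.8],[3.45,-0.62,-7.8],[3.45,-0.62,-7.8],[3.45,-0.62,-7.8]],"yaw":[0,0,0,0,0,0,0,0,0,0]}'
python3 -m pendant '{"hand":[200,200,200,200,200,200,200,200,200,200],"xyz":[[0,0,0],[0,0,0],[0,0,0],[0,0,0],[0,0,0],[0,0,0],[0,0,0],[0,0,0],[0,0,0],[0,0,0]],"yaw":[0,0,0,0,0,-0.03,-0.06,-0.1,-0.1,-0.1]}'; python3 m.py
```

```text
clock: 40.15
tool_pos: [0.657, -0.0348, 0.1777]
tcp_rot: [[0.975, -0.223, 0.002], [-0.223, -0.975, -0.0], [0.002, -0.0, -1.0]]
wrist_force: [0.0, -0.9, -0.1]
grip_width: 0.559
grip_force: 0.0
clock: 41.15
tool_pos: [0.6567, -0.0347, 0.1763]
tcp_rot: [[0.948, -0.318, -0.0], [-0.318, -0.948, 0.0], [-0.0, 0.0, -1.0]]
wrist_force: [0.7, 0.5, -1.3]
grip_width: 0.261
grip_force: 29.8
41.65 [ 0.361  0.06  -1.668  0.056  0.038  0.029] sd [0.151 0.13  0.185 0.011 0.01  0.006] [ 0.6567 -0.0347  0.1764] 1.804
```

```bash
python3 -m pendant '{"hand":[200,200,200,200,200,200,200,200,200,200],"xyz":[[0,0,0],[0,0,0],[0,0,0],[0,0,0],[0,0,0],[0,0,0],[0,0,0],[0,0,0],[0,0,0],[0,0,0]],"yaw":[-0.02,-0.04,-0.06,-0.08,-0.1,-0.12,-0.14,-0.15,-0.15,-0.15]}'; python3 m.py
```

```text
clock: 42.65
tool_pos: [0.6566, -0.0347, 0.1763]
tcp_rot: [[0.889, -0.457, -0.0], [-0.457, -0.889, 0.0], [-0.0, 0.0, -1.0]]
wrist_force: [1.4, -0.1, -8.4]
grip_width: 0.257
grip_force: 29.8
43.15 [ 0.598  0.609 -7.725  0.131 -0.07   0.045] sd [0.173 0.103 0.246 0.008 0.014 0.006] [ 0.6566 -0.0347  0.1764] 1.954
```

```bash
python3 -m pendant '{"hand":[200,200,200,200,200,200,200,200,200,200],"xyz":[[0,0,0],[0,0,0],[0,0,0],[0,0,0],[0,0,0],[0,0,0],[0,0,0],[0,0,0],[0,0,0],[0,0,0]],"yaw":[-0.02,-0.04,-0.06,-0.08,-0.1,-0.12,-0.14,-0.15,-0.15,-0.15]}'; python3 m.py
```

```text
clock: 44.15
tool_pos: [0.6567, -0.0347, 0.1764]
tcp_rot: [[0.811, -0.585, -0.0], [-0.585, -0.811, 0.0], [-0.0, 0.0, -1.0]]
wrist_force: [0.7, 0.2, -10.5]
grip_width: 0.259
grip_force: 29.8
44.65 [  0.816   0.287 -10.043   0.19   -0.016   0.055] sd [0.153 0.181 0.11  0.01  0.012 0.013] [ 0.6567 -0.0347  0.1764] 2.104
```

```bash
python3 -m pendant '{"hand":[200,200,200,200,200,200,200,200,200,200],"xyz":[[0,0,0],[0,0,0],[0,0,0],[0,0,0],[0,0,0],[0,0,0],[0,0,0],[0,0,0],[0,0,0],[0,0,0]],"yaw":[-0.02,-0.04,-0.06,-0.08,-0.1,-0.12,-0.12,-0.12,-0.12,-0.12]}'; python3 m.py
```

```text
clock: 45.65
tool_pos: [0.6567, -0.0348, 0.1765]
tcp_rot: [[0.735, -0.678, 0.0], [-0.678, -0.735, 0.0], [0.0, -0.0, -1.0]]
wrist_force: [0.8, 1.6, -10.9]
grip_width: 0.259
grip_force: 29.8
46.15 [  0.353   0.81  -11.043   0.241  -0.016   0.051] sd [0.236 0.149 0.195 0.008 0.009 0.009] [ 0.6567 -0.0348  0.1765] 2.224
```

```bash
python3 -m pendant '{"hand":[200,200,200,200,200,200,200,200,200,200],"xyz":[[0,0,0],[0,0,0],[0,0,0],[0,0,0],[0,0,0],[0,0,0],[0,0,0],[0,0,0],[0,0,0],[0,0,0]],"yaw":[-0.03,-0.06,-0.09,-0.12,-0.12,-0.12,-0.12,-0.12,-0.12,-0.12]}'; python3 m.py
```

```text
clock: 47.15
tool_pos: [0.6567, -0.0347, 0.1765]
tcp_rot: [[0.649, -0.761, 0.0], [-0.761, -0.649, 0.0], [0.0, -0.0, -1.0]]
wrist_force: [0.4, 1.0, -10.8]
grip_width: 0.26
grip_force: 29.8
47.65 [  0.731   0.796 -10.5     0.265   0.012   0.042] sd [0.137 0.146 0.172 0.009 0.01  0.011] [ 0.6567 -0.0347  0.1764] 2.344
```

```bash
python3 -m pendant '{"hand":[200,200,200,200,200,200,200,200,200,200],"xyz":[[0,0,0],[0,0,0],[0,0,0],[0,0,0],[0,0,0],[0,0,0],[0,0,0],[0,0,0],[0,0,0],[0,0,0]],"yaw":[-0.03,-0.06,-0.09,-0.12,-0.15,-0.15,-0.15,-0.15,-0.15,-0.15]}'; python3 m.py
```

```text
clock: 48.65
tool_pos: [0.6567, -0.0347, 0.1765]
tcp_rot: [[0.528, -0.849, 0.0], [-0.849, -0.528, 0.0], [0.0, -0.0, -1.0]]
wrist_force: [0.0, 1.0, -12.0]
grip_width: 0.259
grip_force: 29.8
49.15 [  0.885   1.144 -11.38    0.3    -0.105   0.067] sd [0.142 0.161 0.145 0.006 0.011 0.012] [ 0.6567 -0.0348  0.1764] 2.494
```

```bash
python3 -m pendant '{"hand":[200,200,200,200,200,200,200,200,200,200],"xyz":[[0,0,0],[0,0,0],[0,0,0],[0,0,0],[0,0,0],[0,0,0],[0,0,0],[0,0,0],[0,0,0],[0,0,0]],"yaw":[-0.03,-0.06,-0.1,-0.1,-0.1,-0.1,-0.1,-0.1,-0.1,-0.1]}'; python3 m.py
```

```text
clock: 50.15
tool_pos: [0.6567, -0.0347, 0.1765]
tcp_rot: [[0.44, -0.898, 0.0], [-0.898, -0.44, 0.0], [-0.0, -0.0, -1.0]]
wrist_force: [1.3, 1.7, -11.8]
grip_width: 0.255
grip_force: 29.8
50.65 [  1.001   1.238 -11.687   0.355  -0.11    0.047] sd [0.1   0.114 0.18  0.007 0.01  0.01 ] [ 0.6567 -0.0347  0.1765] 2.594
```

```bash
python3 -m pendant '{"hand":[150,100,60,60,60,60,60,60,60,60],"xyz":[[0,0,0],[0,0,0],[0,0,0],[0,0,3],[0,0,7],[-2,0.4,8],[-5,0.8,8],[-7.1,1.15,8],[-7.1,1.15,8],[-7.1,1.15,5]],"yaw":[0,0,0,0,0,0.14,0.28,0.42,0.56,0.7]}'
python3 -m pendant '{"hand":[60,60,60,60,110,160,200,200,200,200],"xyz":[[0,0,-2],[0,0,-6],[0,0,-11],[0,0,-15.5],[0,0,-18.2],[0,0,-18.2],[0,0,-18.2],[0,0,-18.2],[0,0,-18.2],[0,0,-18.2]],"yaw":[0.14,0.25,0.25,0.25,0.25,0.25,0.25,0.25,0.25,0.25]}'
python3 -m pendant '{"hand":[200,200,200,200,200,200,200,200,200,200],"xyz":[[0,0,0],[0,0,0],[0,0,0],[-0.03,0,0],[-0.06,0.01,0],[-0.09,0.01,0],[-0.12,0.02,0],[-0.15,0.02,0],[-0.18,0.03,0],[-0.21,0.03,0]],"yaw":[0,0,0,0,0,0,0,0,0,0]}'; python3 -c "
from station import r
for k in range(4): r.grab_frame('top');s=r.state();print(s['wrist_force'],s['tool_pos'])"
```

```text
clock: 51.65
tool_pos: [0.5867, -0.0233, 0.2311]
tcp_rot: [[0.917, -0.398, 0.008], [-0.398, -0.917, -0.001], [0.007, -0.002, -1.0]]
wrist_force: [0.2, -0.0, 0.4]
grip_width: 0.765
grip_force: 0.0
clock: 52.65
tool_pos: [0.5863, -0.0233, 0.0458]
tcp_rot: [[0.986, -0.164, 0.002], [-0.164, -0.986, -0.0], [0.002, -0.0, -1.0]]
wrist_force: [-1.0, 0.3, 0.0]
grip_width: 0.297
grip_force: 0.0
clock: 53.65
tool_pos: [0.5846, -0.0231, 0.0452]
tcp_rot: [[0.986, -0.165, 0.003], [-0.165, -0.986, -0.0], [0.003, -0.0, -1.0]]
wrist_force: [8.0, -1.3, 3.0]
grip_width: 0.233
grip_force: 30.0
[ 7.09101422 -1.25499387  3.01755031] [ 0.58463526 -0.02306992  0.04525274]
[ 6.98796647 -0.74311434  2.75833753] [ 0.58464216 -0.02304392  0.04523089]
[ 7.08252042 -2.32831061  4.17558214] [ 0.58463688 -0.02310539  0.04522829]
[ 7.65970492 -0.60339632  3.25020722] [ 0.58465974 -0.02304344  0.0452519 ]
```

```bash
python3 -m pendant '{"hand":[200,200,200,200,200,200,200,200,200,200],"xyz":[[-0.02,0,0],[-0.04,0.01,0],[-0.06,0.01,0],[-0.08,0.01,0],[-0.1,0.02,0],[-0.12,0.02,0],[-0.14,0.02,0],[-0.16,0.03,0],[-0.18,0.03,0],[-0.2,0.03,0]],"yaw":[0,0,0,0,0,0,0,0,0,0]}'; python3 -c "
from station import r
for k in range(2): r.grab_frame('top');s=r.state();print(s['wrist_force'],s['tool_pos'])"
```

```text
clock: 54.85
tool_pos: [0.5827, -0.0228, 0.0452]
tcp_rot: [[0.986, -0.164, 0.003], [-0.164, -0.986, -0.0], [0.003, -0.0, -1.0]]
wrist_force: [6.8, -1.2, 2.9]
grip_width: 0.234
grip_force: 30.0
[ 7.55041175 -1.7661452   3.84802393] [ 0.58264689 -0.02275007  0.0452324 ]
[ 7.46595404 -0.76531136  3.92559694] [ 0.58265714 -0.02275528  0.04522012]
```

The drag levels off at about 7.4 N, so the nip is (7.4−1.6)/1.2 ≈ 4.8 N, inside the band. I'll push the block back home, release, and retreat.

```bash
python3 -m pendant '{"hand":[200,200,200,200,200,200,200,200,200,200],"xyz":[[0.05,-0.01,0],[0.1,-0.02,0],[0.15,-0.02,0],[0.2,-0.03,0],[0.25,-0.04,0],[0.3,-0.05,0],[0.35,-0.06,0],[0.4,-0.07,0],[0.45,-0.07,0],[0.45,-0.07,0]],"yaw":[0,0,0,0,0,0,0,0,0,0]}'
python3 -m pendant '{"hand":[150,100,60,60,60,60,60,60,60,60],"xyz":[[-0.05,0.01,0],[-0.05,0.01,0],[-0.05,0.01,0],[-0.05,0.01,1],[-0.05,0.01,5],[-0.05,0.01,9],[-1,0.2,13],[-4,0.8,16],[-8,2,18],[-10,3,18]],"yaw":[0,0,0,0,0,0,0,0,0,0]}'
python3 - <<'E'
from h import *
import cv2
i=r.grab_frame("scene");print(r.state()["clock"])
cv2.imwrite("pics/a8.png",cv2.resize(i[150:270,220:380],(800,600),interpolation=cv2.INTER_CUBIC))
E
```

```text
clock: 55.95
tool_pos: [0.5852, -0.0231, 0.0452]
tcp_rot: [[0.986, -0.164, -0.002], [-0.164, -0.986, 0.0], [-0.002, -0.0, -1.0]]
wrist_force: [-14.2, 2.8, 16.2]
grip_width: 0.233
grip_force: 30.0
clock: 56.95
tool_pos: [0.4849, 0.0069, 0.2285]
tcp_rot: [[0.986, -0.165, 0.005], [-0.165, -0.986, -0.0], [0.005, -0.001, -1.0]]
wrist_force: [0.1, 0.4, 0.3]
grip_width: 0.765
grip_force: 0.0
57.0
```

View pics/a8.png

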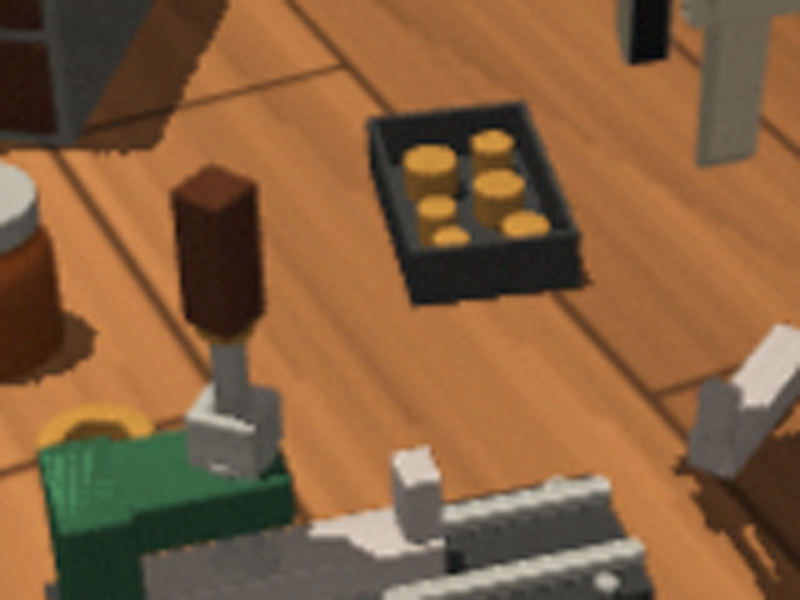

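The driver stands nearly upright in the screw at (230,380), the block is home with its lug at (415,490), and the gripper is clear. I'm handing the job in.

```bash
python3 -c "
from station import r;print(r.close_job())"
```

```text
the job is handed in; nothing more can be done
None
```

I handed the job in at about 57 s, with no verdict returned: the block is home against the column, the screw nips it at about 4.8 N (worked out from a 7.4 N drag on a test pull), the driver stands in the socket, and the gripper is clear.

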